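# Clear the serving board and present the praline dish

### The job

Clear the serving board by pushing the two small jam jars, one after the other and without lifting them, upright into single file until both stand wholly between the board's two wooden rails. Then pick the blue dish up by its bridge handle, carry it without turning it to well clear above the round cork inlay of the board, and only there turn it a quarter turn, until its bridge runs parallel to the rails, keeping the dish level and the praline in its middle all the time. Finish while still holding the dish there, level and steady above the inlay, about a hand's breadth above the board; leave the other things on the worktop where they are.

Things in the scene. Friction and masses are not known exactly. Their poses are not given: they have to be found in the camera images.
- board: fixed wooden serving board, on the left or the right, 300 (its x) x 200 (its y) x 12 mm; origin at the centre of its underside on the worktop, z up. Its +x half (far from the robot) carries two dark rails along x at y = +-35 mm, 10 mm thick, tops 34 mm above the worktop, from x = 25 to 140 mm. Its -x half is flat, with a round cork inlay
- board_spot (a point): centre of the round cork inlay with a black border (100 mm across, flush), on the board's top (12 mm above the worktop), at x = -70 mm, y = 0 of the board
- board_mouth (a point): mouth of the lane between the rails, on the board's top, at board x = 25 mm, y = 0. The lane is 60 mm wide and runs 105 mm along the board's +x to a cross-strip. Before the mouth the rails flare out as a funnel, to y = +-54 mm at x = -5 mm. A jar is in when all of it is past this point
- jar_red: small jam jar with red lid, 44 mm across, 55 mm high, 120 g or so, loose, standing upright on the flat half of the board; origin at the centre of its underside, z up
- jar_yellow: the same jar with a yellow lid
- dish: round blue dished plate, 158 mm across, rim 32 mm high, about 350 g, loose on the worktop; origin at the centre of its underside, z up. Inside it slopes down gently (7 degrees) to its middle. A bridge handle spans it along its x axis, on posts at the rim at x = +-75 mm. At the start the bridge lies roughly crosswise to the board's rails
- dish_bridge (a point): centre of the bridge's straight wooden grip bar, 85 mm above the dish's underside, over its middle. The bar is 92 mm long (along this point's x, the dish's x), 14 mm wide (y) and 14 mm high (z)
- praline_center (a point): centre of the loose round praline in gold foil, a ball of 36 mm across, about 30 g, that lies in the middle of the dish under the bridge and can roll; its top is 44 mm above the dish's underside (there are 34 mm between it and the bar)
- teaspoon_1: bystander: steel teaspoon, 139 x 30 x 10 mm, lying between board and dish
- salt_shaker: bystander: salt shaker, 44 mm across, 90 mm high, standing between board and dish, farther back
- vanilla_drops: bystander: small brown dropper bottle, 33 mm across, 102 mm high, on the right

How it is judged (in metres and radians):
On the way, in this order (a step that is already met when the one before it is completed fails the run):
1. one jar stands upright between the rails (((x of jar_red in the frame of board between 0.044 and 0.125 m and y of jar_red in the frame of board between -0.014 and 0.014 m and angle between jar_red's own z axis and vertical below 0.15 rad and height (world z) of jar_red below 0.022 m) or (x of jar_yellow in the frame of board between 0.044 and 0.125 m and y of jar_yellow in the frame of board between -0.014 and 0.014 m and angle between jar_yellow's own z axis and vertical below 0.15 rad and height (world z) of jar_yellow below 0.022 m))), for 0.2 s.
2. both jars stand upright between the rails, in single file (x of jar_red in the frame of board between 0.044 and 0.125 m and y of jar_red in the frame of board between -0.014 and 0.014 m and angle between each of jar_red, jar_yellow's own z axis and vertical below 0.15 rad and height (world z) of each of jar_red, jar_yellow below 0.022 m and x of jar_yellow in the frame of board between 0.044 and 0.125 m and y of jar_yellow in the frame of board between -0.014 and 0.014 m), for 0.2 s.
3. the dish is held in the fingers over the cork inlay (its middle within 5 cm of it), clear of the board and level, not yet turned, the praline in its middle (horizontal distance between dish and board_spot below 0.05 m and height (world z) of dish between 0.062 and 0.25 m and angle between dish's own z axis and vertical below 0.1 rad and horizontal distance between praline_center and dish below 0.015 m and distance between praline_center and dish below 0.04 m and angle between the x axis of dish and the x axis of board, either way round above 1 rad and contact force between the fingers and dish above 0.5 N), for 0.1 s.
At the end, for the whole second after the job is handed in: Dish held by fingers alone, middle within 35 mm of the inlay's in plan, 50 to 238 mm above the board, tilt under 0.10 rad, bridge within 0.14 rad of the rails, still, praline within 15 mm of its middle; both jars upright, centres 19 mm past the lane's mouth, within 14 mm of its line (all of step 2 and horizontal distance between dish and board_spot below 0.035 m and height (world z) of dish between 0.062 and 0.25 m and angle between dish's own z axis and vertical below 0.1 rad and horizontal distance between praline_center and dish below 0.015 m and distance between praline_center and dish below 0.04 m and angle between the x axis of dish and the x axis of board, either way round below 0.14 rad and contact force between the fingers and dish above 0.5 N and contact force between dish and board below 0.1 N and linear speed of dish below 0.03 m/s and angular speed of dish below 0.2 rad/s and contact force between dish and jar_red below 0.1 N and contact force between dish and jar_yellow below 0.1 N); the arm keeps its last pose, push and grip.
It fails at once if the praline strays more than 25 mm from the middle of the dish (horizontal distance between praline_center and dish above 0.025 m).
It fails at once if the dish is tilted by more than 0.2 rad (angle between dish's own z axis and vertical above 0.2 rad).
It fails at once if a jar is lifted off the board or knocked over (height (world z) of any of jar_red, jar_yellow above 0.03 m or angle between any of jar_red, jar_yellow's own z axis and vertical above 0.5 rad).
It fails at once if a bystander is shifted by more than 3 cm (distance of any of teaspoon_1, salt_shaker, vanilla_drops from where it was at the start of the episode above 0.03 m).
It also fails if it takes over 72 s, if anything falls off the work surface, if the arm or the gripper's body presses on something with over 40 N, if the wrist force passes 120 N, or if a joint passes its speed limit or range.

### The arm

A 7-joint arm with a two-finger parallel gripper is mounted at the origin on a cart in front of the work surface, level with it; the furniture and walls round the work are solid. World frame = base frame: x ahead of the robot, y to its left, z up, the work surface at z = 0. Lengths are in mm, angles in rad, forces in N, time in s.
With the tool pointing down it reaches from about 425 to 1025 mm from the base axis. Payload 3.6 kg.
Tool frame: the origin (TCP) lies midway between the tips of the shut fingers; the grasp point (between the pads) lies 19 mm behind it (arm.pinch_z is the distance from the TCP to the grasp point, in mm); z points along the fingers, y is the line along which they close (so a half turn about z gives the same grasp; the last joint's range is limited). The gripper opens to 85 mm and grips with 20 to 120 N. Pads are 22 mm wide; open, the fingers measure 114 mm over their backs; the gripper's body (76 mm by 85 mm) begins 54 mm behind the grasp point. The pads swing forward as they close: fully open they stand 13 mm farther back than shut.
Start: joints at [-1.419, 0.591, 0.048, 1.609, -0.033, 0.943, -0.034], TCP at [175.708, 703.389, 231.302] pointing down, gripper open.
Joint ranges: [-2.69, 2.69], [-0.47, 2.24], [-1.27, 1.36], [0.19, 2.51], [-1.53, 4.68], [0.08, 2.07], [-3.09, 3.09]. Speed limits (rad/s): [2.57, 2.57, 3.14, 3.14, 3.14, 3.14, 3.14].

### API

Orientations are given as a 3x3 rotation matrix whose columns are the frame's x, y, z axes.
In Python, from bench import arm gives the robot as it stands. The module is installed in compiled form; this text tells all that it offers.
- The arm moves only by the shell command python3 -m handwheel 'ROWS' [FORCE]. ROWS is JSON, a list of rows, each an object with "fingers": the opening, from 0 (shut) to 1 (fully open); "xyz": the shift along the tool's x, y, z in cm, a list of three; "yaw": the turn about the tool's z in rad. In form: [{"fingers": fingers, "xyz": [dx, dy, dz], "yaw": yaw}, ...]. A call has 1 to 20 rows; each row shifts and turns the commanded pose from where the row before left it, along the tool's axes as they then stand; what a row does not reach is not made up. A row lasts 1/12 s, in which the tool goes at most 41.7 mm and 7.16 degrees, less where a joint would pass 70% of its speed; a pose out of reach is approached as far as the arm can. A call with a gripper value outside its range is refused whole. The fingers move at their own pace and stop on an object; FORCE is the grip in N (left out, the last holds). Time passes only in rows, so rows that do not move let the fingers close. It gives the time, the measured TCP pose, the force, the opening and the grip force at its end, in the units of the state.
- arm.observe(): the state, without advancing time (a new reading comes with each control period).
- arm.get_image(name): name is "scene" or "top" or "wrist"; returns a dict with "frame" (400x640x3 uint8, red, green, blue), "range_z" (400x640 float32, mm along the optical axis (not along the pixel's ray), 0 where there is no reading), "fx", "fy", "cx", "cy" (pixels), "world_to_cam" (4x4, takes a point from world to camera coordinates). Camera axes: x right, y down, z forward; pixel columns grow to the right and rows downward; lengths in mm; the calibration is good to about 2 mm. A picture is of the moment at which its call begins.
- arm.finish_job(): hands the job in; it is judged then, once.
The state is a dict: "time_s": time; "joint_pos": joint angles; "dq": joint speeds; "tau": joint torques, N m; "eef_pos": TCP position; "tcp_rot": TCP orientation; "ft_force": force on the tool from outside, world axes, zero at the start; "ft_torque": the same for the moment, N m; "opening": opening from 0.0 (shut) to 1.0 (fully open); "finger_force": force on a finger pad.
Only numpy, scipy, OpenCV 4.12 (cv2) and the standard library are available. Lean on these libraries where they do the work, as an engineer would, in place of code of your own. Each camera call takes 0.05 s, during which the arm holds its last target. There are 200 camera calls.

## Working session

There is one attempt and no reset: what is moved stays moved. The work goes in short steps, Python scripts to look and compute and a shell command to move; the robot and the scene stay as the last step left them, time stands still between calls to the robot, and variables do not carry over. Pictures are saved under pics/ and viewed, at most 10 in all, crops included, and the job is handed in when it is done.

```bash
mkdir -p pics
cat > h.py <<'E'
import numpy as np, cv2
from bench import arm
def cap(n,save=None):
    d=arm.get_image(n); d['R']=d['world_to_cam'][:3,:3]; d['t']=d['world_to_cam'][:3,3]
    np.savez(f'{n}.npz',**{k:np.array(v) for k,v in d.items()})
    if save: cv2.imwrite('pics/'+save,d['frame'][:,:,::-1])
    return d
def ray(d,u,v):
    r=np.array([(u-d['cx'])/d['fx'],(v-d['cy'])/d['fy'],1.])
    return -d['R'].T@d['t'], d['R'].T@r
def onz(d,u,v,z):
    c,r=ray(d,u,v); return c+r*(z-c[2])/r[2]
def depthpt(d,u,v):
    c,r=ray(d,u,v); return c+r*d['range_z'][int(v),int(u)]
def tri(d1,p1,d2,p2):
    c1,r1=ray(d1,*p1);c2,r2=ray(d2,*p2)
    s=np.linalg.lstsq(np.stack([r1,-r2],1),c2-c1,rcond=None)[0]
    a,b=c1+s[0]*r1,c2+s[1]*r2
    return (a+b)/2,np.linalg.norm(a-b)
E
python3 - <<'E'
from h import *
np.set_printoptions(suppress=True,precision=3)
for n in ('top','scene'):
    d=cap(n,n+'0.png'); print(n,d['fx'],-d['R'].T@d['t'],d['R'][2],(d['range_z']>0).mean())
print(arm.observe(),arm.pinch_z)
E
```

```text
top 425.32114534575004 [ 462.15   -97.867 1157.826] [ 0.119 -0.005 -0.993] 0.99630078125
scene 464.76352908449144 [-123.207 -636.103  641.117] [ 0.671  0.518 -0.531] 0.95544921875
{'time_s': 0.1, 'joint_pos': array([-1.42 ,  0.592,  0.048,  1.61 , -0.033,  0.943, -0.034]), 'dq': array([ 0.002, -0.001,  0.003, -0.003, -0.001, -0.002, -0.   ]), 'tau': array([  0.004, -55.   ,   1.553, -19.883,   0.01 ,   0.004,  -0.   ]), 'eef_pos': array([175.503, 702.682, 230.266]), 'tcp_rot': array([[-0.97 ,  0.242, -0.   ],
       [ 0.242,  0.97 , -0.002],
       [-0.   , -0.002, -1.   ]]), 'ft_force': array([ 0.594, -0.239, -0.543]), 'ft_torque': array([-0.014,  0.028,  0.012]), 'finger_force': 0.0, 'opening': 0.9975590379651569} 18.700000000000003
```

View pics/top0.png

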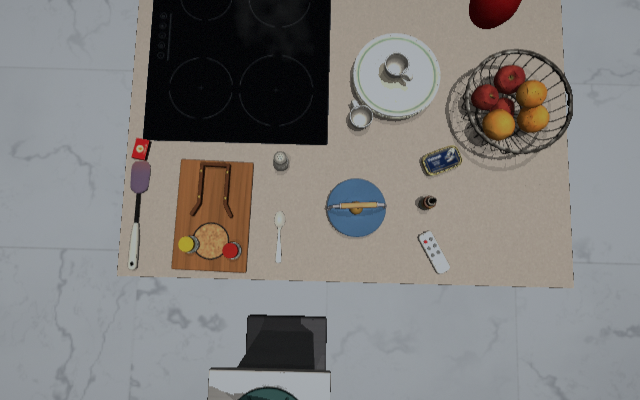

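View pics/scene0.png

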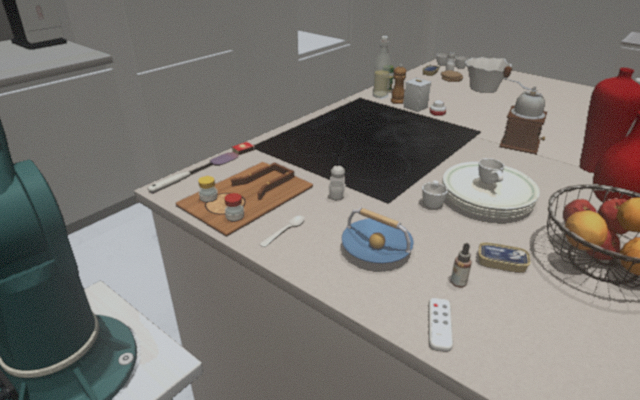

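The top view shows the board at (212,215), with the rails at its far end (flare near (197,212) and (230,214), lane up to (214,165)) and the cork at (211,240). The yellow lid is at (187,244) and the red lid at (232,250). The dish is at (356,208) with its bar running from (333,205) to (384,205), the spoon is at (279,237), the shaker at (281,160) and the dropper bottle at (429,203). The scene view shows the lids at (207,182) and (233,200) and the bar at (380,217).

```bash
cat > m.py <<'E'
from h import *
np.set_printoptions(suppress=True,precision=1)
def load(n): return {k:(v if v.ndim else v.item()) for k,v in np.load(n+'.npz').items()}
def cloud(d):
    v,u=np.mgrid[:400,:640]; z=d['range_z']
    P=np.stack([(u-d['cx'])/d['fx']*z,(v-d['cy'])/d['fy']*z,z],-1)
    return (P-d['t'])@d['R']
def blob(m,box):
    k=np.zeros(m.shape,np.uint8); x0,y0,x1,y1=box; k[y0:y1,x0:x1]=m[y0:y1,x0:x1]
    n,l,s,c=cv2.connectedComponentsWithStats(k); i=1+np.argmax(s[1:,4]); return l==i,c[i],s[i]
E
cat > m1.py <<'E'
from m import *
B={'top':dict(yel=(175,230,200,258),red=(220,236,246,264),dish=(320,172,395,245),bar=(320,195,395,220),pral=(345,200,367,220),board=(165,150,262,280)),
'scene':dict(yel=(195,172,220,195),red=(220,190,248,212),dish=(335,205,420,270),bar=(350,205,405,228),pral=(366,230,388,252),board=(170,155,320,235))}
C={}
for n in B:
    d=load(n); C[n]=d; P=cloud(d); hsv=cv2.cvtColor(d['frame'],cv2.COLOR_RGB2HSV); H,S,V=[hsv[...,i].astype(int) for i in range(3)]
    M=dict(yel=(H>20)&(H<34)&(S>150),red=((H<6)|(H>172))&(S>170),dish=(H>95)&(H<125)&(S>90),bar=(H>8)&(H<28)&(S>60)&(V>120),pral=(H>8)&(H<30)&(S>120),board=(H<22)&(S>100))
    for k in M:
        m,c,s=blob(M[k],B[n][k]); q=P[m]; d[k]=c; d[k+'m']=m
        print(n,k,c,s,'med',np.median(q,0),'z95',np.percentile(q[:,2],[5,95]))
        if k in('bar','board'):
            zz=12 if k=='board' else 92
            pts=np.array([onz(d,u,v,zz)[:2] for v,u in zip(*np.nonzero(m))],np.float32)
            if n=='top': 
                r=cv2.minAreaRect(pts); print('  rect',r)
for k in('yel','red','bar','pral'): print('tri',k,*tri(C['top'],C['top'][k],C['scene'],C['scene'][k]))
# rails: cloud z 22..40 in board box, top
for n in('top',):
    d=C[n];P=cloud(d);V=d['frame'].max(2)
    m=(P[...,2]>24)&(P[...,2]<42)&(V<110); k=np.zeros_like(m); k[150:222,165:262]=1; q=P[m&k]
    print('rails',len(q),q.min(0),q.max(0)); print(cv2.minAreaRect(q[:,:2].astype(np.float32)))
    for lo in range(int(q[:,0].min()),int(q[:,0].max()),12):
        s=q[(q[:,0]>=lo)&(q[:,0]<lo+12)]; my=np.median(q[:,1]); print(lo,s[s[:,1]>my][:,1].mean(),s[s[:,1]<my][:,1].mean())
E
python3 m1.py; python3 -c "
import cv2;a=cv2.imread('pics/top0.png')[140:285,120:450];cv2.imwrite('pics/c1.png',cv2.resize(a,None,fx=2.4,fy=2.4,interpolation=cv2.INTER_CUBIC))"
```

```text
top yel [185.8 243.7] [178 236  17  16 201] med [472.9 218.7  66.7] z95 [62.1 70.3]
top red [229.7 250.2] [222 243  16  15 183] med [460.2 106.   66.6] z95 [62.8 69.9]
top dish [356.5 220.4] [ 328  207   57   30 1219] med [ 549.7 -221.2   23.2] z95 [10.2 32.9]
top bar [358.2 205.2] [341 202  36  10 203] med [ 582.1 -216.3   91.3] z95 [39.5 94.8]
  rect ((577.9404907226562, -217.50965881347656), (22.397174835205078, 88.92212677001953), 4.499475002288818)
top pral [356.1 209.7] [350 207  13   7  64] med [ 575.  -216.4   38.5] z95 [32.8 89.5]
top board [213.2 214.2] [ 172  159   81  114 7659] med [557.4 164.1  12.1] z95 [ 8.3 34.1]
  rect ((553.6661987304688, 167.18484497070312), (198.63815307617188, 297.0838928222656), 88.65383911132812)
scene yel [200. 183.] [200 183   1   1   1] med [453.8 217.8  63.4] z95 [63.4 63.4]
scene red [226. 197.] [226 197   1   1   1] med [447.9 115.1  67. ] z95 [67. 67.]
scene dish [368.3 222. ] [368 221   2   3   3] med [ 625.9 -165.2   25.2] z95 [24.1 29.3]
scene bar [379.1 216.8] [360 209  38  17 189] med [ 578.9 -220.9   89.6] z95 [85.7 92.1]
scene pra
[... 356 characters left out ...]
80535892053
rails 543 [547.6 112.1  24. ] [694.7 223.3  40.3]
((621.6312866210938, 166.22157287597656), (111.17821502685547, 146.08255004882812), 88.80558013916016)
547 217.351413629187 117.32934137437692
559 212.16907163921064 122.4125063772423
571 205.22750378715378 128.66795254453146
583 200.92114849156562 131.57382984606605
595 200.43411597721285 130.054088691888
607 200.59758714478417 130.98967228361477
619 200.5906322667905 130.09672060845463
631 199.04032801166318 129.9834964986784
643 199.42596522254271 130.35094397536162
655 199.41125933526894 129.24755107364945
667 197.8011457238895 128.89079607742445
679 188.5408170274202 144.08858718859221
691 185.24348712815365 147.2336147043083
```

View pics/c1.png

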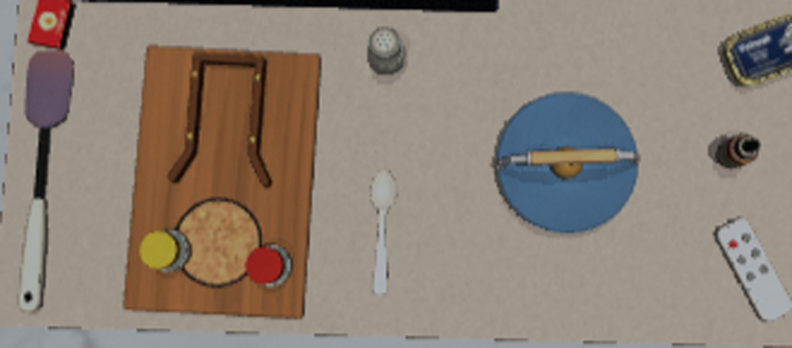

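Crop c1 (2.4x) shows the yellow lid at (157,250) and the red lid at (266,266), either side of the cork at (219,241). The lane mouth is between (180,180) and (266,184), and the bar runs (528,158) to (615,156). The scene colour masks were too strict, so I'm refining those and fitting the board and bar angles.

```bash
cat > m2.py <<'E'
from m import *
T=load('top');S=load('scene');PT=cloud(T);PS=cloud(S)
def hs(d): return [cv2.cvtColor(d['frame'],cv2.COLOR_RGB2HSV)[...,i].astype(int) for i in range(3)]
Ht,St,Vt=hs(T);Hs,Ss,Vs=hs(S)
for k,mt,ms in(('yel',(Ht>20)&(Ht<34)&(St>150)&(PT[...,2]>60),(Hs>18)&(Hs<36)&(Ss>90)),('red',((Ht<6)|(Ht>172))&(St>170)&(PT[...,2]>60),((Hs<8)|(Hs>170))&(Ss>110)&(PS[...,2]>55))):
    a,ca,sa=blob(mt,dict(yel=(175,230,200,258),red=(220,236,246,264))[k]); b,cb,sb=blob(ms,dict(yel=(195,172,222,195),red=(220,190,250,212))[k])
    print(k,ca,sa,cb,sb,'tri',*tri(T,ca,S,cb),'onz67',onz(T,*ca,67), 'cloudS',np.median(PS[b],0))
    # all jar points
for n,P in(('T',PT),('S',PS)):
    q=P[(P[...,2]>80)&(P[...,2]<105)&(np.hypot(P[...,0]-578,P[...,1]+218)<46)]
    c=q.mean(0); w,v=np.linalg.eigh(np.cov((q-c)[:,:2].T)); print('bar',n,len(q),c,np.percentile(q[:,2],95),'axis deg',np.degrees(np.arctan2(v[1,1],v[0,1]))%180,'len',np.ptp((q-c)[:,:2]@v[:,1]))
    q=P[(P[...,2]>25)&(P[...,2]<38)&(np.abs(np.hypot(P[...,0]-578,P[...,1]+218)-76)<14)]
    (cx,cy),r=cv2.minEnclosingCircle(q[:,:2].astype(np.float32)); A=np.c_[2*q[:,:2],np.ones(len(q))]; s=np.linalg.lstsq(A,(q[:,:2]**2).sum(1),rcond=None)[0]; print(' rim',len(q),cx,cy,r,'lsq',s[:2])
    q=P[(np.abs(P[...,2]-12)<5)&(P[...,0]>390)&(P[...,0]<720)&(P[...,1]>50)&(P[...,1]<285)]
    print(' board',len(q),q.min(0),q.max(0),cv2.minAreaRect(q[:,:2].astype(np.float32)))
# rails straight parts
q=PT[(PT[...,2]>24)&(PT[...,2]<42)&(T['frame'].max(2)<110)]; q=q[(q[:,0]>585)&(q[:,0]<672)&(q[:,1]>110)&(q[:,1]<225)]
for s in (q[:,1]>165),(q[:,1]<165): print('rail',np.polyfit(q[s][:,0]-625,q[s][:,1],1))
# cork/border ring
m=(Vt>150)&(St>60)&(Ht<25); k,c,s=blob(m,(180,215,240,272)); print('cork',c,s,onz(T,*c,12))
for n,b in(('spoon',(268,205,292,268)),('shaker',(270,148,292,175))):
    q=PT[b[1]:b[3],b[0]:b[2]].reshape(-1,3); q=q[q[:,2]>6]; print(n,q.min(0),q.max(0))
E
python3 m2.py
```

```text
yel [185.8 243.6] [178 236  17  16 195] [206.  181.5] [199 176  15  13 153] tri [473.7 221.3  57.5] 0.11259218301204749 onz67 [473.6 218.5  67. ] cloudS [467.1 212.1  64.8]
red [229.7 250.2] [222 243  16  15 182] [232.6 198.8] [225 193  17  13 175] tri [459.9 107.3  59.5] 0.2480247308219498 onz67 [459.9 106.   67. ] cloudS [455.4 100.3  65.1]
bar T 202 [ 583.2 -218.2   91.1] 94.57386557464743 axis deg 92.96363690474438 len 89.2750986170322
 rim 879 584.1952514648438 -216.8951416015625 79.53744506835938 lsq [ 582.4 -217.3]
 board 6791 [394.9  64.6   7. ] [706.1 270.7  17. ] ((550.8720703125, 167.92388916015625), (200.31199645996094, 307.9521179199219), 88.63172912597656)
bar S 288 [ 578.5 -219.    87.8] 91.83380390938432 axis deg 93.23823488152588 len 91.76649338654225
 rim 697 582.1149291992188 -218.03201293945312 79.97528076171875 lsq [ 579.4 -218.7]
 board 3540 [400.1  64.5   7. ] [706.4 274.1  17. ] ((552.9474487304688, 168.02182006835938), (205.0838165283203, 303.0536804199219), 88.47732543945312)
rail [ -0. 200.]
rail [ -0.  130.3]
cork [210.8 240.4] [195 225  32  33 733] [484.3 168.1  12. ]
spoon [430.1 -97.9   6. ] [ 569.3    1.6 1157.8]
shaker [462.1 -97.9   6.1] [ 719.2    8.5 1157.8]
```

```bash
cat > p.py <<'E'
# usage: p.py x y z heading_deg  (board frame with b prefix) -> shift in present tool axes (cm) and yaw
import sys
from m import *
O=np.array([553.5,167.2]);psi=np.radians(-1.5);Rb=np.array([[np.cos(psi),-np.sin(psi)],[np.sin(psi),np.cos(psi)]])
o=arm.observe();R=o['tcp_rot'];p=o['eef_pos'];h=np.degrees(np.arctan2(-R[1,0],-R[0,0]))
print('t %.2f'%o['time_s'],'tcp',p,'board',Rb.T@(p[:2]-O),'hdg %.2f (board %.2f)'%(h,h+1.5),'F',o['ft_force'],'open %.3f'%o['opening'],'q',np.round(o['joint_pos'],2))
for a in sys.argv[1:]:   # bx,by,z,board_heading  or w:x,y,z,world_heading
    w=a.startswith('w:'); x,y,z,hd=map(float,a[2:].split(',') if w else a.split(','))
    t=np.array([x,y]) if w else O+Rb@[x,y]; hd=hd if w else hd-1.5
    dy=(h-hd+180)%360-180
    D=np.array([*t,z])-p
    print(a,'world',t,'r %.0f'%np.hypot(*t),'shift cm',np.round(R.T@D/10,2),'yaw %.3f'%np.radians(dy))
    c,s=np.cos(np.radians(hd)),np.sin(np.radians(hd)); R=np.array([[-c,-s,0],[-s,c,0],[0,0,-1.]]); p=np.array([*t,z]); h=hd
E
python3 p.py -118.2,71.5,230,-30 -118.2,71.5,26,-30
```

```text
t 0.10 tcp [175.5 702.7 230.3] board [-391.9  525.4] hdg -14.02 (board -12.52) F [ 0.6 -0.2 -0.5] open 0.998 q [-1.4  0.6  0.1  1.6 -0.   0.9 -0. ]
-118.2,71.5,230,-30 world [437.2 241.8] r 500 shift cm [-36.6 -38.4   0.1] yaw 0.305
-118.2,71.5,26,-30 world [437.2 241.8] r 500 shift cm [ 0.   0.  20.4] yaw 0.000
```

```bash
python3 -m handwheel '[{"fingers":0.24,"xyz":[-1.2,-1.2,0],"yaw":0},{"fingers":0.24,"xyz":[-2.2,-2.3,0],"yaw":0},{"fingers":0.24,"xyz":[-2.2,-2.3,0],"yaw":0},{"fingers":0.24,"xyz":[-2.2,-2.3,0],"yaw":0},{"fingers":0.24,"xyz":[-2.2,-2.3,0],"yaw":0},{"fingers":0.24,"xyz":[-2.2,-2.3,0],"yaw":0},{"fingers":0.24,"xyz":[-2.2,-2.3,0],"yaw":0},{"fingers":0.24,"xyz":[-2.2,-2.3,0],"yaw":0},{"fingers":0.24,"xyz":[-2.2,-2.3,0],"yaw":0},{"fingers":0.24,"xyz":[-2.2,-2.3,0],"yaw":0},{"fingers":0.24,"xyz":[-2.2,-2.3,0],"yaw":0},{"fingers":0.24,"xyz":[-2.2,-2.3,0],"yaw":0},{"fingers":0.24,"xyz":[-2.2,-2.3,0],"yaw":0},{"fingers":0.24,"xyz":[-2.2,-2.3,0],"yaw":0},{"fingers":0.24,"xyz":[-2.2,-2.3,0],"yaw":0},{"fingers":0.24,"xyz":[-2.2,-2.3,0],"yaw":0},{"fingers":0.24,"xyz":[-2.2,-2.3,0],"yaw":0.1},{"fingers":0.24,"xyz":[0,0,0],"yaw":0.1},{"fingers":0.24,"xyz":[0,0,0],"yaw":0.1},{"fingers":0.24,"xyz":[0,0,0],"yaw":0}]' 20; python3 p.py -118.2,71.5,26,-30
```

```text
time_s: 1.77
eef_pos: [436.9, 245.5, 231.1]
tcp_rot: [[-0.853, 0.521, -0.0], [0.521, 0.853, -0.001], [-0.0, -0.001, -1.0]]
ft_force: [-0.4, 0.7, 0.3]
opening: 0.239
finger_force: 0.0
t 1.77 tcp [436.9 245.5 231.1] board [-118.6   75.3] hdg -31.42 (board -29.92) F [-0.4  0.7  0.3] open 0.239 q [-0.8  0.3  0.2  2.1 -0.1  0.7  0.5]
-118.2,71.5,26,-30 world [437.2 241.8] r 500 shift cm [-0.2 -0.3 20.5] yaw 0.001
```

```bash
python3 -m handwheel '[{"fingers":0.24,"xyz":[-0.2,-0.3,2],"yaw":0},{"fingers":0.24,"xyz":[0,0,3],"yaw":0},{"fingers":0.24,"xyz":[0,0,3],"yaw":0},{"fingers":0.24,"xyz":[0,0,3],"yaw":0},{"fingers":0.24,"xyz":[0,0,3],"yaw":0},{"fingers":0.24,"xyz":[0,0,3],"yaw":0},{"fingers":0.24,"xyz":[0,0,2],"yaw":0},{"fingers":0.24,"xyz":[0,0,1.4],"yaw":0},{"fingers":0.24,"xyz":[0,0,0],"yaw":0}]'; python3 p.py -31.6,21.5,26,-30;python3 -c "
from h import *
cap('wrist','w1.png')"
```

```text
time_s: 2.52
eef_pos: [435.0, 242.6, 24.6]
tcp_rot: [[-0.857, 0.515, -0.005], [0.515, 0.857, -0.002], [0.003, -0.005, -1.0]]
ft_force: [-0.5, 0.3, 0.1]
opening: 0.238
finger_force: 0.0
t 2.52 tcp [435.  242.6  24.6] board [-120.4   72.3] hdg -31.01 (board -29.51) F [-0.5  0.3  0.1] open 0.238 q [-0.7  0.7  0.1  2.2 -0.2  0.2  0.6]
-31.6,21.5,26,-30 world [522.5 189.5] r 556 shift cm [-10.2  -0.1  -0.2] yaw 0.009
```

View pics/w1.png

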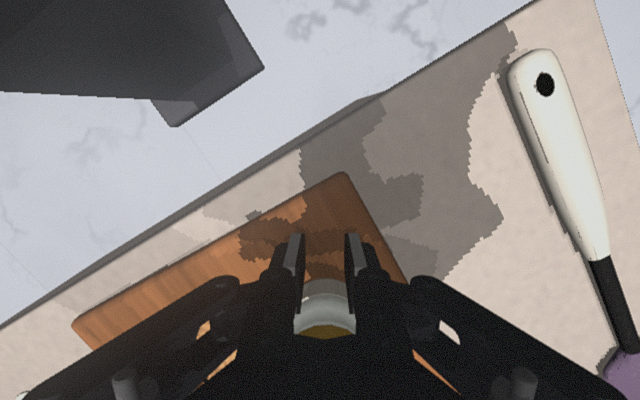

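The wrist view shows the yellow jar at (325,320), centred between the fingertips at (292,260) and (355,260), so the cradle lines up with it. Pushing now.

```bash
python3 -m handwheel '[{"fingers":0.24,"xyz":[-0.4,0,-0.1],"yaw":0},{"fingers":0.24,"xyz":[-0.6,0,0],"yaw":0},{"fingers":0.24,"xyz":[-0.7,0,0],"yaw":0},{"fingers":0.24,"xyz":[-0.8,0,0],"yaw":0},{"fingers":0.24,"xyz":[-0.8,0,0],"yaw":0},{"fingers":0.24,"xyz":[-0.8,0,0],"yaw":0},{"fingers":0.24,"xyz":[-0.8,0,0],"yaw":0},{"fingers":0.24,"xyz":[-0.8,0,0],"yaw":0},{"fingers":0.24,"xyz":[-0.8,0,0],"yaw":0},{"fingers":0.24,"xyz":[-0.8,0,0],"yaw":0},{"fingers":0.24,"xyz":[-0.5,0,0],"yaw":0},{"fingers":0.24,"xyz":[0,0,0],"yaw":0}]'; python3 p.py -38,22.2,26,-20 -28,12,26,-10 -18,5,26,0 40,0,26,0;python3 -c "
from h import *
d=cap('top');a=d['frame'][140:290,140:290,::-1];b=cap('scene')['frame'][150:250,160:320,::-1]
cv2.imwrite('pics/c2.png',np.hstack([cv2.resize(a,(400,400)),cv2.resize(b,(400,400))]))"
```

```text
time_s: 3.57
eef_pos: [505.5, 201.3, 28.3]
tcp_rot: [[-0.854, 0.52, 0.002], [0.52, 0.854, -0.0], [-0.002, 0.001, -1.0]]
ft_force: [0.0, -0.6, -0.1]
opening: 0.238
finger_force: 0.0
t 3.57 tcp [505.5 201.3  28.3] board [-48.8  32.8] hdg -31.33 (board -29.83) F [ 0.  -0.6 -0.1] open 0.238 q [-0.5  0.7  0.1  2.1 -0.1  0.3  0.7]
-38,22.2,26,-20 world [516.1 190.4] r 550 shift cm [-1.5 -0.4  0.2] yaw -0.172
-28,12,26,-10 world [525.8 179.9] r 556 shift cm [-1.3 -0.6  0. ] yaw -0.175
-18,5,26,0 world [535.6 172.7] r 563 shift cm [-1.1 -0.5  0. ] yaw -0.175
40,0,26,0 world [593.5 166.2] r 616 shift cm [-5.8 -0.5  0. ] yaw 0.000
```

View pics/c2.png

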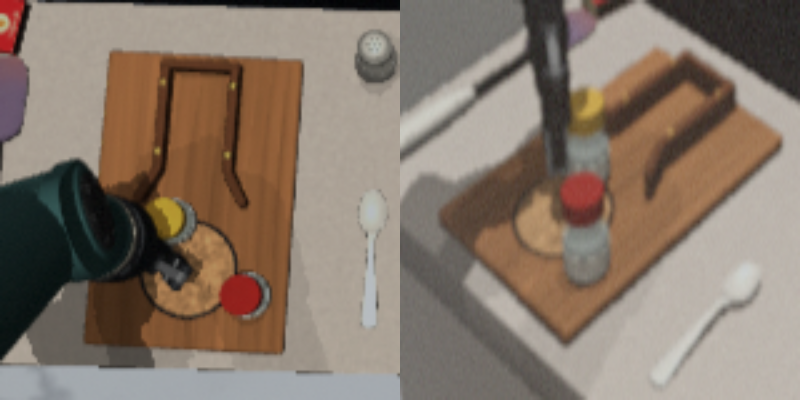

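The yellow jar stands upright at the funnel entrance, its lid at about crop (166,215) with the fingers behind it. I'll compute its position.

```bash
cat > j.py <<'E'
from p import *
def jars(new=True):
    if new: cap('top'); cap('scene')
    T=load('top');S=load('scene')
    for n,d,smin in(('top',T,140),('scene',S,90)):
        P=cloud(d);H,Sa,V=[cv2.cvtColor(d['frame'],cv2.COLOR_RGB2HSV)[...,i].astype(int) for i in range(3)]
        for k,m in(('yel',(H>18)&(H<36)),('red',(H<7)|(H>172))):
            q=P[m&(Sa>smin)&(P[...,2]>60)&(P[...,2]<75)]; b=(q[:,:2]-O)@Rb; s=(abs(b[:,0])<150)&(abs(b[:,1])<100); b=b[s];q=q[s]
            if len(b)>10:print(n,k,len(b),'mid',(b.min(0)+b.max(0))/2,'mean',b.mean(0),'span',np.ptp(b,axis=0),'z',np.median(q[:,2]))
if __name__=='__main__': jars()
E
sed -i 's/    if new: cap/    if new: cap/' j.py; python3 j.py
```

```text
t 3.67 tcp [504.3 202.   28.2] board [-50.1  33.5] hdg -31.26 (board -29.76) F [-0.5 -0.  -0.5] open 0.238 q [-0.5  0.7  0.1  2.1 -0.1  0.3  0.7]
top yel 155 mid [-21.8  14.6] mean [-21.2  13.4] span [36.4 34.5] z 66.6651675234861
top red 187 mid [-91.5 -62.7] mean [-91.7 -63.5] span [35.9 38.4] z 66.37024633114177
scene yel 95 mid [-25.6  13. ] mean [-25.4  11.1] span [40.  35.2] z 65.35353679264962
scene red 150 mid [-92.  -63.3] mean [-94.8 -65.3] span [40.4 40.4] z 65.36099372538504
```

```bash
python3 p.py -46,28,26,-25 -43,23,26,-20 -38,17.5,26,-15 -33,12.5,26,-10 -28,8,26,-5 -23,4,26,0 40,0,26,0
```

```text
t 3.77 tcp [503.7 202.4  28.2] board [-50.7  33.9] hdg -31.21 (board -29.71) F [0.1 0.2 0.8] open 0.237 q [-0.5  0.7  0.1  2.1 -0.1  0.3  0.7]
-46,28,26,-25 world [508.2 196.4] r 545 shift cm [-0.7 -0.3  0.2] yaw -0.082
-43,23,26,-20 world [511.1 191.3] r 546 shift cm [-0.5 -0.3  0. ] yaw -0.087
-38,17.5,26,-15 world [516.  185.7] r 548 shift cm [-0.7 -0.3  0. ] yaw -0.087
-33,12.5,26,-10 world [520.8 180.6] r 551 shift cm [-0.6 -0.3  0. ] yaw -0.087
-28,8,26,-5 world [525.7 175.9] r 554 shift cm [-0.6 -0.4  0. ] yaw -0.087
-23,4,26,0 world [530.6 171.8] r 558 shift cm [-0.5 -0.3  0. ] yaw -0.087
40,0,26,0 world [593.5 166.2] r 616 shift cm [-6.3 -0.4  0. ] yaw 0.000
```

```bash
python3 -m handwheel '[{"fingers":0.24,"xyz":[-0.7,-0.3,0.1],"yaw":-0.085},{"fingers":0.24,"xyz":[-0.6,-0.3,0.1],"yaw":-0.085},{"fingers":0.24,"xyz":[-0.7,-0.3,0],"yaw":-0.085},{"fingers":0.24,"xyz":[-0.6,-0.3,0],"yaw":-0.09},{"fingers":0.24,"xyz":[-0.6,-0.3,0],"yaw":-0.09},{"fingers":0.24,"xyz":[-0.6,-0.3,0],"yaw":-0.085},{"fingers":0.24,"xyz":[-0.5,0,0],"yaw":0},{"fingers":0.24,"xyz":[0,0,0],"yaw":0}]'; python3 j.py; python3 p.py 40,0,27,0
```

```text
time_s: 4.43
eef_pos: [539.3, 172.9, 26.3]
tcp_rot: [[-1.0, 0.028, 0.001], [0.028, 1.0, 0.0], [-0.001, 0.0, -1.0]]
ft_force: [0.3, 0.2, 0.8]
opening: 0.238
finger_force: 0.2
t 4.43 tcp [539.3 172.9  26.3] board [-14.4   5.4] hdg -1.59 (board -0.09) F [0.3 0.2 0.8] open 0.238 q [-0.4  0.7 -0.1  2.1  0.1  0.4  1.1]
top yel 67 mid [19.7 -1. ] mean [22.5 -4.8] span [28.  27.7] z 66.63538825021628
top red 188 mid [-91.6 -63. ] mean [-91.7 -63.5] span [36. 38.] z 66.77620880037693
scene red 149 mid [-94.4 -63.4] mean [-95.1 -65.8] span [39.5 40.1] z 65.44870721877338
t 4.53 tcp [538.5 173.5  26.2] board [-15.1   5.9] hdg -1.50 (board -0.00) F [-0.4  0.6 -0.6] open 0.241 q [-0.4  0.7 -0.1  2.1  0.1  0.4  1.1]
40,0,27,0 world [593.5 166.2] r 616 shift cm [-5.5 -0.6 -0.1] yaw -0.000
```

```bash
python3 -m handwheel '[{"fingers":0.24,"xyz":[-0.5,-0.2,-0.1],"yaw":0},{"fingers":0.24,"xyz":[-0.7,-0.2,0],"yaw":0},{"fingers":0.24,"xyz":[-0.7,-0.1,0],"yaw":0},{"fingers":0.24,"xyz":[-0.7,-0.1,0],"yaw":0},{"fingers":0.24,"xyz":[-0.7,0,0],"yaw":0},{"fingers":0.24,"xyz":[-0.7,0,0],"yaw":0},{"fingers":0.24,"xyz":[-0.6,0,0],"yaw":0},{"fingers":0.24,"xyz":[-0.3,0,0],"yaw":0},{"fingers":0.24,"xyz":[0,0,0],"yaw":0},{"fingers":0.24,"xyz":[0,0,0],"yaw":0}]'; python3 p.py -10,0,30,0 -10,0,110,0 -126,-86,110,33 -126,-86,26,33
```

```text
time_s: 5.37
eef_pos: [587.6, 166.0, 27.3]
tcp_rot: [[-1.0, 0.025, 0.001], [0.025, 1.0, 0.0], [-0.001, 0.0, -1.0]]
ft_force: [0.3, 0.5, -0.7]
opening: 0.241
finger_force: 0.0
t 5.37 tcp [587.6 166.   27.3] board [34.1 -0.3] hdg -1.42 (board 0.08) F [ 0.3  0.5 -0.7] open 0.241 q [-0.3  0.7 -0.1  2.   0.1  0.4  1.1]
-10,0,30,0 world [543.5 167.5] r 569 shift cm [ 4.4  0.  -0.3] yaw 0.001
-10,0,110,0 world [543.5 167.5] r 569 shift cm [ 0.  0. -8.] yaw 0.000
-126,-86,110,33 world [425.3  84.5] r 434 shift cm [11.6 -8.6  0. ] yaw -0.576
-126,-86,26,33 world [425.3  84.5] r 434 shift cm [0.  0.  8.4] yaw 0.000
```

```bash
python3 -m handwheel '[{"fingers":0.24,"xyz":[1.4,0,0],"yaw":0},{"fingers":0.24,"xyz":[3,0,-1],"yaw":0},{"fingers":0.24,"xyz":[0,0,-3.5],"yaw":0},{"fingers":0.24,"xyz":[0,0,-3.8],"yaw":0},{"fingers":0.24,"xyz":[2.4,-1.8,0],"yaw":0},{"fingers":0.24,"xyz":[2.6,-1.9,0],"yaw":0},{"fingers":0.24,"xyz":[2.6,-1.9,0],"yaw":0},{"fingers":0.24,"xyz":[2.4,-1.8,0],"yaw":0},{"fingers":0.24,"xyz":[1.6,-1.2,0],"yaw":0},{"fingers":0.24,"xyz":[0,0,0],"yaw":-0.115},{"fingers":0.24,"xyz":[0,0,0],"yaw":-0.115},{"fingers":0.24,"xyz":[0,0,0],"yaw":-0.115},{"fingers":0.24,"xyz":[0,0,0],"yaw":-0.115},{"fingers":0.24,"xyz":[0,0,0],"yaw":-0.115},{"fingers":0.24,"xyz":[0,0,0],"yaw":0},{"fingers":0.24,"xyz":[0,0,0],"yaw":0}]'; python3 j.py; python3 p.py -126,-86,26,33
```

```text
time_s: 6.7
eef_pos: [425.0, 83.9, 110.4]
tcp_rot: [[-0.854, -0.52, 0.0], [-0.52, 0.854, 0.0], [-0.0, 0.0, -1.0]]
ft_force: [-0.8, -0.5, 0.5]
opening: 0.24
finger_force: 0.0
t 6.70 tcp [425.   83.9 110.4] board [-126.2  -86.6] hdg 31.36 (board 32.86) F [-0.8 -0.5  0.5] open 0.240 q [-0.1  0.5 -0.2  2.3  0.3  0.4  1.5]
top yel 189 mid [64.9 -1.3] mean [65. -2.] span [36.9 38.8] z 66.33304393061707
top red 94 mid [-86.  -64.1] mean [-84.5 -66.2] span [24.4 36.7] z 66.5343775614948
scene yel 101 mid [61.7 -2.5] mean [61.2 -4.9] span [35.8 40.5] z 65.48539816944867
scene red 126 mid [-95.6 -63.3] mean [-95.4 -66.7] span [35.9 39.7] z 65.47932283593097
t 6.80 tcp [425.1  83.9 110.4] board [-126.2  -86.6] hdg 31.40 (board 32.90) F [ 0.4 -0.5  0.6] open 0.241 q [-0.1  0.5 -0.2  2.3  0.3  0.4  1.5]
-126,-86,26,33 world [425.3  84.5] r 434 shift cm [-0.1  0.1  8.4] yaw -0.002
```

```bash
python3 -m handwheel '[{"fingers":0.24,"xyz":[0,0,2],"yaw":0},{"fingers":0.24,"xyz":[0,0,2.5],"yaw":0},{"fingers":0.24,"xyz":[0,0,2.5],"yaw":0},{"fingers":0.24,"xyz":[0,0,1.3],"yaw":0},{"fingers":0.24,"xyz":[0,0,0],"yaw":0},{"fingers":0.24,"xyz":[-0.4,0,0],"yaw":0},{"fingers":0.24,"xyz":[-0.6,0,0],"yaw":0},{"fingers":0.24,"xyz":[-0.7,0,0],"yaw":0},{"fingers":0.24,"xyz":[-0.8,0,0],"yaw":0},{"fingers":0.24,"xyz":[-0.8,0,0],"yaw":0},{"fingers":0.24,"xyz":[-0.8,0,0],"yaw":0},{"fingers":0.24,"xyz":[-0.8,0,0],"yaw":0},{"fingers":0.24,"xyz":[-0.8,0,0],"yaw":0},{"fingers":0.24,"xyz":[-0.8,0,0],"yaw":0},{"fingers":0.24,"xyz":[-0.8,0,0],"yaw":0},{"fingers":0.24,"xyz":[-0.5,0,0],"yaw":0},{"fingers":0.24,"xyz":[0,0,0],"yaw":0}]'; python3 j.py; python3 p.py -52,-34,27,27.5 -47,-27,27,22 -42,-21,27,16.5 -37,-15,27,11 -31,-9,27,5.5 -25,-4,27,0
```

```text
time_s: 8.22
eef_pos: [493.6, 126.0, 27.4]
tcp_rot: [[-0.852, -0.523, 0.002], [-0.523, 0.852, 0.002], [-0.003, 0.0, -1.0]]
ft_force: [1.5, 0.7, 0.8]
opening: 0.237
finger_force: 0.0
t 8.22 tcp [493.6 126.   27.4] board [-58.8 -42.8] hdg 31.55 (board 33.05) F [1.5 0.7 0.8] open 0.237 q [-0.2  0.7 -0.1  2.2  0.3  0.3  1.4]
top yel 187 mid [64.9 -1.1] mean [64.9 -1.9] span [37.4 39.7] z 66.6825855666393
scene yel 81 mid [64.2 -2.9] mean [64.5 -4.3] span [33.8 38.3] z 65.53454244147696
scene red 44 mid [-39.1 -34.1] mean [-43.2 -25.7] span [50.9 55.4] z 65.57849792903278
t 8.32 tcp [492.  125.   27.3] board [-60.4 -43.8] hdg 31.54 (board 33.04) F [0.3 0.2 0.1] open 0.241 q [-0.2  0.7 -0.1  2.2  0.3  0.3  1.4]
-52,-34,27,27.5 world [500.6 134.6] r 518 shift cm [-1.2  0.4  0. ] yaw 0.097
-47,-27,27,22 world [505.8 141.4] r 525 shift cm [-0.8  0.4  0. ] yaw 0.096
-42,-21,27,16.5 world [511.  147.3] r 532 shift cm [-0.7  0.4  0. ] yaw 0.096
-37,-15,27,11 world [516.1 153.2] r 538 shift cm [-0.7  0.4  0. ] yaw 0.096
-31,-9,27,5.5 world [522.3 159. ] r 546 shift cm [-0.7  0.5  0. ] yaw 0.096
-25,-4,27,0 world [528.4 163.9] r 553 shift cm [-0.7  0.4  0. ] yaw 0.096
```

```bash
python3 -c "
from m import *
a=load('scene')['frame'][150:250,160:320,::-1];b=cap('wrist')['frame'][:,:,::-1]
cv2.imwrite('pics/c3.png',np.hstack([cv2.resize(a,(400,400)),cv2.resize(b,(400,400))]))"
```

```text
(no output)
```

View pics/c3.png

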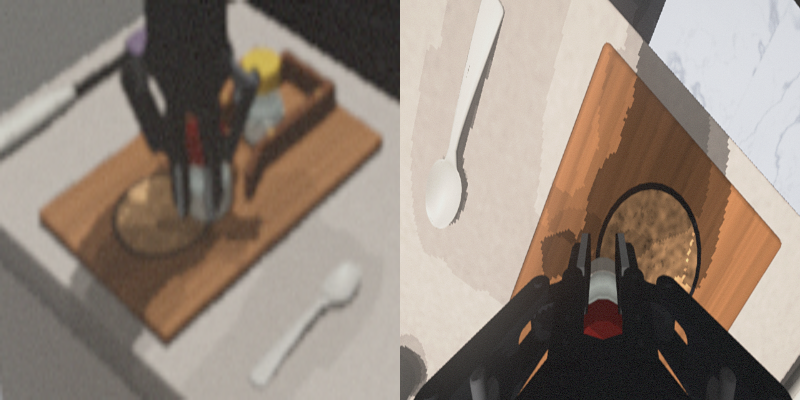

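The red jar sits upright and centred in the finger cradle (right half, (603,290)), and the yellow one is in the lane. Next I turn while pushing.

```bash
python3 -m handwheel '[{"fingers":0.24,"xyz":[-0.8,0.3,0],"yaw":0.095},{"fingers":0.24,"xyz":[-0.8,0.4,0],"yaw":0.095},{"fingers":0.24,"xyz":[-0.7,0.4,0],"yaw":0.095},{"fingers":0.24,"xyz":[-0.7,0.4,0],"yaw":0.095},{"fingers":0.24,"xyz":[-0.7,0.4,0],"yaw":0.1},{"fingers":0.24,"xyz":[-0.7,0.4,0],"yaw":0.1},{"fingers":0.24,"xyz":[-0.4,0.2,0],"yaw":0},{"fingers":0.24,"xyz":[0,0,0],"yaw":0}]'; python3 j.py; python3 p.py 26,0,27,0
```

```text
time_s: 9.03
eef_pos: [530.8, 162.4, 27.3]
tcp_rot: [[-1.0, 0.027, 0.001], [0.027, 1.0, 0.0], [-0.001, 0.0, -1.0]]
ft_force: [-0.7, 0.3, 0.9]
opening: 0.238
finger_force: 0.0
t 9.03 tcp [530.8 162.4  27.3] board [-22.5  -5.4] hdg -1.53 (board -0.03) F [-0.7  0.3  0.9] open 0.238 q [-0.3  0.7 -0.   2.1  0.1  0.3  1.1]
top yel 186 mid [65.  -1.3] mean [65.1 -1.9] span [37.3 38.7] z 66.51992960217952
top red 67 mid [ 12.2 -10.9] mean [ 15.1 -14.8] span [28.  29.7] z 66.99480590408474
scene yel 93 mid [61.3 -3. ] mean [62.8 -5.8] span [36.2 37.7] z 65.21933304875965
t 9.13 tcp [529.8 161.5  27.2] board [-23.6  -6.3] hdg -1.60 (board -0.10) F [-1.1 -0.4 -0.3] open 0.243 q [-0.3  0.7 -0.   2.1  0.1  0.3  1.1]
26,0,27,0 world [579.5 166.5] r 603 shift cm [-5.   0.6  0. ] yaw -0.002
```

```bash
python3 -m handwheel '[{"fingers":0.24,"xyz":[-0.5,0.2,0],"yaw":0},{"fingers":0.24,"xyz":[-0.7,0.2,0],"yaw":0},{"fingers":0.24,"xyz":[-0.7,0.1,0],"yaw":0},{"fingers":0.24,"xyz":[-0.7,0.1,0],"yaw":0},{"fingers":0.24,"xyz":[-0.7,0,0],"yaw":0},{"fingers":0.24,"xyz":[-0.7,0,0],"yaw":0},{"fingers":0.24,"xyz":[-0.6,0,0],"yaw":0},{"fingers":0.24,"xyz":[-0.4,0,0],"yaw":0},{"fingers":0.24,"xyz":[0,0,0],"yaw":0},{"fingers":0.24,"xyz":[0,0,0],"yaw":0},{"fingers":0.24,"xyz":[0,0,0],"yaw":0}]'; python3 j.py
```

```text
time_s: 10.05
eef_pos: [580.6, 166.4, 27.5]
tcp_rot: [[-1.0, 0.03, 0.001], [0.03, 1.0, 0.0], [-0.001, 0.0, -1.0]]
ft_force: [-0.2, -0.6, 0.3]
opening: 0.241
finger_force: 0.0
t 10.05 tcp [580.6 166.4  27.5] board [27.1 -0.1] hdg -1.71 (board -0.21) F [-0.2 -0.6  0.3] open 0.241 q [-0.3  0.7 -0.1  2.   0.1  0.4  1.1]
top yel 187 mid [101.9  -3.9] mean [102.   -4.5] span [37.4 39. ] z 66.54720834559146
top red 49 mid [62.7 -6.8] mean [ 65.5 -10.6] span [30.6 26.1] z 66.08752937988658
scene yel 82 mid [99.5 -4.5] mean [100.6  -9.1] span [37.1 37.8] z 65.18047516518146
```

Both jars are in: yellow at about bx 102 and red at about 58. I'll back out, lift and go to the dish.

```bash
python3 -m handwheel '[{"fingers":0.24,"xyz":[1.4,0,0],"yaw":0},{"fingers":0.24,"xyz":[3,0,0],"yaw":0},{"fingers":0.24,"xyz":[0.5,0,-2],"yaw":0},{"fingers":0.24,"xyz":[0,0,-4],"yaw":0},{"fingers":0.24,"xyz":[0,0,-4],"yaw":0},{"fingers":0.24,"xyz":[0,0,-4],"yaw":0},{"fingers":0.24,"xyz":[0,0,-3],"yaw":0},{"fingers":0.24,"xyz":[0,0,-1],"yaw":0},{"fingers":0.24,"xyz":[0,0,0],"yaw":0}]'; python3 j.py; python3 p.py w:580,-218.5,205,-1.5 w:580,-218.5,205,-86.9
```

```text
time_s: 10.9
eef_pos: [533.2, 168.7, 210.6]
tcp_rot: [[-1.0, 0.03, 0.007], [0.03, 1.0, 0.003], [-0.007, 0.003, -1.0]]
ft_force: [0.8, 0.2, -0.7]
opening: 0.237
finger_force: 0.0
t 10.90 tcp [533.2 168.7 210.6] board [-20.3   0.9] hdg -1.70 (board -0.20) F [ 0.8  0.2 -0.7] open 0.237 q [-0.3  0.4 -0.1  2.   0.   0.7  1.1]
top yel 185 mid [102.4  -3.4] mean [102.2  -4.2] span [37.8 39.7] z 66.57511586788178
top red 183 mid [58.4 -1.2] mean [58.  -1.5] span [38.7 38.2] z 66.57298348888457
scene yel 95 mid [101.6  -5.5] mean [99.3 -6.5] span [38.6 37.1] z 65.20329979110303
scene red 100 mid [56.6 -4.9] mean [54.9 -5.1] span [39.8 36.2] z 65.52370984343861
t 11.00 tcp [530.5 167.6 206.7] board [-23.   -0.2] hdg -1.70 (board -0.20) F [-0.1  0.5 -0.1] open 0.244 q [-0.3  0.4 -0.1  2.   0.   0.7  1.1]
w:580,-218.5,205,-1.5 world [ 580.  -218.5] r 620 shift cm [ -6.1 -38.5   0.2] yaw -0.003
w:580,-218.5,205,-86.9 world [ 580.  -218.5] r 620 shift cm [0. 0. 0.] yaw 1.491
```

```bash
python3 -m handwheel '[{"fingers":0.6,"xyz":[-0.2,-1.4,0],"yaw":0},{"fingers":0.6,"xyz":[-0.5,-2.8,0],"yaw":0},{"fingers":0.6,"xyz":[-0.5,-2.8,0],"yaw":0},{"fingers":0.6,"xyz":[-0.4,-2.8,0],"yaw":0},{"fingers":0.6,"xyz":[-0.4,-2.8,0],"yaw":0},{"fingers":0.6,"xyz":[-0.4,-2.8,0],"yaw":0},{"fingers":0.6,"xyz":[-0.4,-2.8,0],"yaw":0},{"fingers":0.6,"xyz":[-0.4,-2.8,0],"yaw":0},{"fingers":0.6,"xyz":[-0.4,-2.8,0],"yaw":0},{"fingers":0.6,"xyz":[-0.4,-2.8,0],"yaw":0},{"fingers":0.6,"xyz":[-0.4,-2.8,0],"yaw":0},{"fingers":0.6,"xyz":[-0.5,-2.8,0],"yaw":0},{"fingers":0.6,"xyz":[-0.5,-2.8,0],"yaw":0},{"fingers":0.6,"xyz":[-0.5,-2.4,0],"yaw":0},{"fingers":0.6,"xyz":[-0.2,-1.1,0],"yaw":0},{"fingers":0.6,"xyz":[0,0,0],"yaw":0}]' && python3 -m handwheel '[{"fingers":0.6,"xyz":[0,0,0],"yaw":0.115},{"fingers":0.6,"xyz":[0,0,0],"yaw":0.115},{"fingers":0.6,"xyz":[0,0,0],"yaw":0.115},{"fingers":0.6,"xyz":[0,0,0],"yaw":0.115},{"fingers":0.6,"xyz":[0,0,0],"yaw":0.115},{"fingers":0.6,"xyz":[0,0,0],"yaw":0.115},{"fingers":0.6,"xyz":[0,0,0],"yaw":0.115},{"fingers":0.6,"xyz":[0,0,0],"yaw":0.115},{"fingers":0.6,"xyz":[0,0,0],"yaw":0.115},{"fingers":0.6,"xyz":[0,0,0],"yaw":0.115},{"fingers":0.6,"xyz":[0,0,0],"yaw":0.115},{"fingers":0.6,"xyz":[0,0,0],"yaw":0.115},{"fingers":0.6,"xyz":[0,0,0],"yaw":0.11},{"fingers":0.6,"xyz":[0,0,0],"yaw":0},{"fingers":0.6,"xyz":[0,0,0],"yaw":0}]'
cat > b.py <<'E'
from p import *
d=cap('wrist');P=cloud(d);c0=arm.observe()['eef_pos']
import os
ok=(d['range_z']>0)&(np.hypot(P[...,0]-581,P[...,1]+218.5)<110)
H,S,V=[cv2.cvtColor(d['frame'],cv2.COLOR_RGB2HSV)[...,i].astype(int) for i in range(3)]
m=ok&(P[...,2]>72)&(P[...,2]<105)&(H>8)&(H<28)&(S>60)&(V>90)
if m.sum()>20:
    q=P[m];c=q.mean(0);w,v=np.linalg.eigh(np.cov((q-c)[:,:2].T));print('wrist bar',m.sum(),c,'z',np.percentile(q[:,2],[5,50,95]),'axis',np.degrees(np.arctan2(v[1,1],v[0,1]))%180,'len',np.ptp((q-c)[:,:2]@v[:,1]),'wid',np.ptp((q-c)[:,:2]@v[:,0]))
q=P[ok&(P[...,2]>20)&(P[...,2]<42)&(abs(np.hypot(P[...,0]-581,P[...,1]+218.5)-77)<8)]
if len(q)>20:
    s=np.linalg.lstsq(np.c_[2*q[:,:2],np.ones(len(q))],(q[:,:2]**2).sum(1),rcond=None)[0];print('rim',len(q),s[:2])
cv2.imwrite('pics/w2.png',d['frame'][:,:,::-1])
E
python3 b.py w:580.5,-218.5,120,-86.9
```

```text
time_s: 12.33
eef_pos: [579.3, -222.1, 204.8]
tcp_rot: [[-0.999, 0.035, -0.004], [0.035, 0.999, -0.001], [0.004, -0.001, -1.0]]
ft_force: [-0.7, 0.2, -0.2]
opening: 0.6
finger_force: 0.0
time_s: 13.58
eef_pos: [580.4, -216.1, 206.1]
tcp_rot: [[-0.056, 0.998, -0.002], [0.998, 0.056, 0.002], [0.002, -0.002, -1.0]]
ft_force: [-0.5, 0.1, -0.0]
opening: 0.598
finger_force: 0.0
t 13.58 tcp [ 580.4 -216.1  206.1] board [  36.9 -382.5] hdg -86.77 (board -85.27) F [-0.5  0.1 -0. ] open 0.598 q [ 0.   0.5  0.4  1.9 -0.3  0.8  0.6]
w:580.5,-218.5,120,-86.9 world [ 580.5 -218.5] r 620 shift cm [-0.2  0.   8.6] yaw 0.002
wrist bar 1013 [ 584.9 -218.7   91.7] z [90.  91.7 93. ] axis 93.29225298238647 len 90.08226118611994 wid 13.692894013155938
rim 3620 [ 583.3 -217. ]
```

View pics/w2.png

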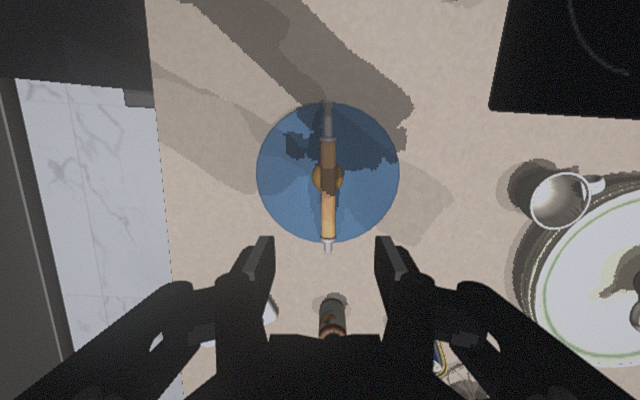

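The wrist view shows the bar centred at (328,190) with the praline under it at (328,178), and the finger tips to either side at (262,255) and (388,255). The measured bar top is z 92 and its axis is 93.3°, which agree with the text. Descending over it.

```bash
python3 -m handwheel '[{"fingers":0.6,"xyz":[-0.2,0.2,1],"yaw":0},{"fingers":0.6,"xyz":[0,0,2.5],"yaw":0},{"fingers":0.6,"xyz":[0,0,2.5],"yaw":0},{"fingers":0.6,"xyz":[0,0,2.5],"yaw":0},{"fingers":0.6,"xyz":[0,0,2],"yaw":0},{"fingers":0.6,"xyz":[0,0,1.5],"yaw":0},{"fingers":0.6,"xyz":[0,0,1],"yaw":0},{"fingers":0.6,"xyz":[0,0,0.5],"yaw":0},{"fingers":0.6,"xyz":[0,0,0],"yaw":0},{"fingers":0.6,"xyz":[0,0,0],"yaw":0},{"fingers":0.6,"xyz":[0,0,0],"yaw":0}]'; python3 p.py w:582.5,-218.5,66,-86.8
```

```text
time_s: 14.55
eef_pos: [583.7, -221.1, 73.2]
tcp_rot: [[-0.051, 0.999, 0.002], [0.999, 0.051, -0.001], [-0.001, 0.002, -1.0]]
ft_force: [0.3, 0.8, -0.5]
opening: 0.598
finger_force: 0.0
t 14.55 tcp [ 583.7 -221.1   73.2] board [  40.3 -387.3] hdg -87.07 (board -85.57) F [ 0.3  0.8 -0.5] open 0.598 q [ 0.1  0.7  0.3  1.9 -0.4  0.5  0.7]
w:582.5,-218.5,66,-86.8 world [ 582.5 -218.5] r 622 shift cm [ 0.3 -0.1  0.7] yaw -0.005
```

```bash
python3 -m handwheel '[{"fingers":0.5,"xyz":[0.25,-0.1,0.4],"yaw":0},{"fingers":0.4,"xyz":[0,0,0.3],"yaw":0},{"fingers":0.32,"xyz":[0,0,0],"yaw":0},{"fingers":0.26,"xyz":[0,0,0],"yaw":0},{"fingers":0.23,"xyz":[0,0,0],"yaw":0},{"fingers":0.21,"xyz":[0,0,0],"yaw":0},{"fingers":0.19,"xyz":[0,0,0],"yaw":0},{"fingers":0.17,"xyz":[0,0,0],"yaw":0},{"fingers":0.15,"xyz":[0,0,0],"yaw":0},{"fingers":0.1,"xyz":[0,0,0],"yaw":0},{"fingers":0,"xyz":[0,0,0],"yaw":0},{"fingers":0,"xyz":[0,0,0],"yaw":0},{"fingers":0,"xyz":[0,0,0],"yaw":0}]' 50; python3 -m handwheel '[{"fingers":0,"xyz":[0,0,0],"yaw":0},{"fingers":0,"xyz":[0,0,0],"yaw":0}]' 80; python3 p.py
```

```text
time_s: 15.63
eef_pos: [582.9, -218.5, 65.8]
tcp_rot: [[-0.051, 0.999, 0.002], [0.999, 0.051, -0.001], [-0.001, 0.002, -1.0]]
ft_force: [2.6, -0.4, 1.9]
opening: 0.151
finger_force: 49.2
time_s: 15.8
eef_pos: [582.9, -218.4, 65.8]
tcp_rot: [[-0.051, 0.999, 0.002], [0.999, 0.051, -0.001], [-0.001, 0.002, -1.0]]
ft_force: [4.0, -0.7, 3.3]
opening: 0.149
finger_force: 78.3
t 15.80 tcp [ 582.9 -218.4   65.8] board [  39.5 -384.7] hdg -87.07 (board -85.57) F [ 4.  -0.7  3.3] open 0.149 q [ 0.1  0.7  0.3  2.  -0.4  0.5  0.7]
```

```bash
python3 -m handwheel '[{"fingers":0,"xyz":[0,0,-0.2],"yaw":0},{"fingers":0,"xyz":[0,0,-0.4],"yaw":0},{"fingers":0,"xyz":[0,0,-0.6],"yaw":0},{"fingers":0,"xyz":[0,0,-0.8],"yaw":0},{"fingers":0,"xyz":[0,0,-1],"yaw":0},{"fingers":0,"xyz":[0,0,-1],"yaw":0},{"fingers":0,"xyz":[0,0,-1],"yaw":0},{"fingers":0,"xyz":[0,0,-1],"yaw":0},{"fingers":0,"xyz":[0,0,-1],"yaw":0},{"fingers":0,"xyz":[0,0,-1],"yaw":0},{"fingers":0,"xyz":[0,0,-1],"yaw":0},{"fingers":0,"xyz":[0,0,-1],"yaw":0},{"fingers":0,"xyz":[0,0,-0.8],"yaw":0},{"fingers":0,"xyz":[0,0,-0.6],"yaw":0},{"fingers":0,"xyz":[0,0,-0.4],"yaw":0},{"fingers":0,"xyz":[0,0,-0.2],"yaw":0},{"fingers":0,"xyz":[0,0,0],"yaw":0},{"fingers":0,"xyz":[0,0,0],"yaw":0}]'
cat > v.py <<'E'
import sys; name=sys.argv[1]; sys.argv=sys.argv[:1]+sys.argv[2:]
from p import *
s=cap('scene');w=cap('wrist')
P=cloud(s);c=arm.observe()['eef_pos'];zb=c[2]-66
H,S,V=[cv2.cvtColor(s['frame'],cv2.COLOR_RGB2HSV)[...,i].astype(int) for i in range(3)]
near=(np.hypot(P[...,0]-c[0],P[...,1]-c[1])<95)&(P[...,2]>zb-8)&(P[...,2]<zb+50)
q=P[near&(H>95)&(H<125)&(S>60)]; 
up=q[(q[:,2]>zb+24)]; 
if len(up)>30:
    A=np.c_[up[:,:2]-c[:2],np.ones(len(up))];k=np.linalg.lstsq(A,up[:,2],rcond=None)[0];print('rim slope(rough)',k[:2].round(3),k[2]-zb, 'zmin',q[:,2].min()-zb)
v,u=np.nonzero(near); 
cu,cv_=int(np.median(u)),int(np.median(v)); a=s['frame'][max(0,cv_-80):cv_+80,max(0,cu-80):cu+80,::-1]
cv2.imwrite('pics/'+name,np.hstack([cv2.resize(a,(400,400)),cv2.resize(w['frame'][:,:,::-1],(400,400))]))
E
python3 v.py c4.png w:485,168.5,190,-87
```

```text
time_s: 17.3
eef_pos: [581.5, -218.1, 185.0]
tcp_rot: [[-0.051, 0.999, -0.001], [0.999, 0.051, 0.0], [0.0, -0.001, -1.0]]
ft_force: [0.5, -0.6, -4.2]
opening: 0.147
finger_force: 78.0
t 17.30 tcp [ 581.5 -218.1  185. ] board [  38.1 -384.4] hdg -87.07 (board -85.57) F [ 0.5 -0.6 -4.2] open 0.147 q [ 0.   0.5  0.4  1.9 -0.3  0.8  0.6]
w:485,168.5,190,-87 world [485.  168.5] r 513 shift cm [39.1 -7.7 -0.5] yaw -0.001
rim slope(rough) [-0. -0.] 28.118275960441224 zmin 6.9299497927250115
```

View pics/c4.png

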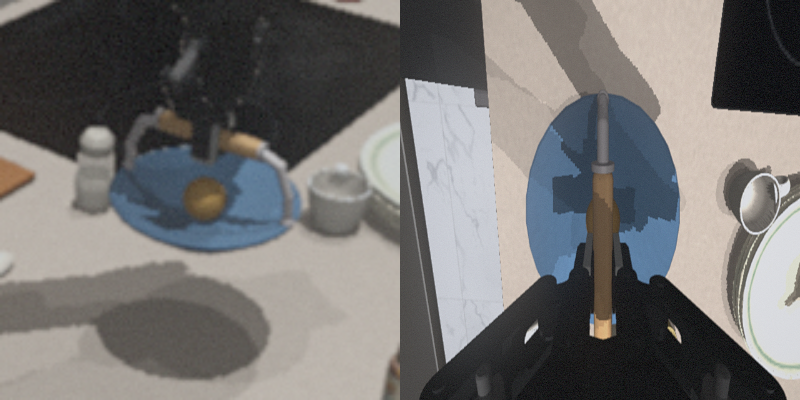

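The dish is held level with the praline in its middle (crop (205,198)). Next is the slow carry to the cork.

```bash
python3 -m handwheel '[{"fingers":0,"xyz":[0.2,-0.04,0],"yaw":0},{"fingers":0,"xyz":[0.4,-0.08,0],"yaw":0},{"fingers":0,"xyz":[0.6,-0.12,0],"yaw":0},{"fingers":0,"xyz":[0.8,-0.16,0],"yaw":0},{"fingers":0,"xyz":[1,-0.2,0],"yaw":0},{"fingers":0,"xyz":[1.2,-0.24,0],"yaw":0},{"fingers":0,"xyz":[1.2,-0.24,0],"yaw":0},{"fingers":0,"xyz":[1.2,-0.24,0],"yaw":0},{"fingers":0,"xyz":[1.2,-0.24,0],"yaw":0},{"fingers":0,"xyz":[1.2,-0.24,0],"yaw":0},{"fingers":0,"xyz":[1.2,-0.24,0],"yaw":0},{"fingers":0,"xyz":[1.2,-0.24,0],"yaw":0},{"fingers":0,"xyz":[1.2,-0.24,0],"yaw":0},{"fingers":0,"xyz":[1.2,-0.24,0],"yaw":0},{"fingers":0,"xyz":[1.2,-0.24,0],"yaw":0},{"fingers":0,"xyz":[1,-0.2,0],"yaw":0},{"fingers":0,"xyz":[0.8,-0.16,0],"yaw":0},{"fingers":0,"xyz":[0.6,-0.12,0],"yaw":0},{"fingers":0,"xyz":[0.4,-0.08,0],"yaw":0},{"fingers":0,"xyz":[0.2,-0.04,0],"yaw":0}]'; python3 p.py w:485,168.5,185,-87
```

```text
time_s: 19.07
eef_pos: [536.6, -39.8, 185.3]
tcp_rot: [[-0.052, 0.999, 0.0], [0.999, 0.052, -0.0], [-0.0, 0.0, -1.0]]
ft_force: [0.9, -0.3, -4.5]
opening: 0.148
finger_force: 78.0
t 19.07 tcp [536.6 -39.8 185.3] board [ -11.5 -207.3] hdg -87.05 (board -85.55) F [ 0.9 -0.3 -4.5] open 0.148 q [-0.3  0.5  0.4  2.1 -0.3  0.7  0.3]
w:485,168.5,185,-87 world [485.  168.5] r 513 shift cm [21.1 -4.1  0. ] yaw -0.001
```

```bash
python3 -m handwheel '[{"fingers":0,"xyz":[0.3,-0.06,0],"yaw":0},{"fingers":0,"xyz":[0.6,-0.12,0],"yaw":0},{"fingers":0,"xyz":[0.9,-0.17,0],"yaw":0},{"fingers":0,"xyz":[1.2,-0.23,0],"yaw":0},{"fingers":0,"xyz":[1.25,-0.24,0],"yaw":0},{"fingers":0,"xyz":[1.25,-0.24,0],"yaw":0},{"fingers":0,"xyz":[1.25,-0.24,0],"yaw":0},{"fingers":0,"xyz":[1.25,-0.24,0],"yaw":0},{"fingers":0,"xyz":[1.25,-0.24,0],"yaw":0},{"fingers":0,"xyz":[1.25,-0.24,0],"yaw":0},{"fingers":0,"xyz":[1.25,-0.24,0],"yaw":0},{"fingers":0,"xyz":[1.25,-0.24,0],"yaw":0},{"fingers":0,"xyz":[1.25,-0.24,0],"yaw":0},{"fingers":0,"xyz":[1.25,-0.24,0],"yaw":0},{"fingers":0,"xyz":[1.25,-0.24,0],"yaw":0},{"fingers":0,"xyz":[1.25,-0.24,0],"yaw":0},{"fingers":0,"xyz":[1.2,-0.23,0],"yaw":0},{"fingers":0,"xyz":[0.9,-0.17,0],"yaw":0},{"fingers":0,"xyz":[0.6,-0.12,0],"yaw":0},{"fingers":0,"xyz":[0.3,-0.06,0],"yaw":0}]'; python3 -m handwheel '[{"fingers":0,"xyz":[0,0,0],"yaw":0},{"fingers":0,"xyz":[0,0,0],"yaw":0},{"fingers":0,"xyz":[0,0,0],"yaw":0},{"fingers":0,"xyz":[0,0,0],"yaw":0},{"fingers":0,"xyz":[0,0,0],"yaw":0}]'; python3 v.py c5.png w:484,168.5,178,-87 w:484,168.5,178,-1.5
```

```text
time_s: 20.73
eef_pos: [485.2, 168.7, 185.3]
tcp_rot: [[-0.053, 0.999, -0.0], [0.999, 0.053, 0.0], [0.0, -0.0, -1.0]]
ft_force: [0.3, -0.2, -4.3]
opening: 0.146
finger_force: 78.0
time_s: 21.15
eef_pos: [485.7, 166.7, 185.3]
tcp_rot: [[-0.05, 0.999, 0.0], [0.999, 0.05, -0.0], [-0.0, 0.0, -1.0]]
ft_force: [0.4, 0.3, -4.1]
opening: 0.145
finger_force: 78.0
t 21.15 tcp [485.7 166.7 185.3] board [-67.7  -2.3] hdg -87.15 (board -85.65) F [ 0.4  0.3 -4.1] open 0.145 q [-0.7  0.4  0.4  2.1 -0.3  0.6 -0.1]
w:484,168.5,178,-87 world [484.  168.5] r 512 shift cm [ 0.2 -0.2  0.7] yaw -0.003
w:484,168.5,178,-1.5 world [484.  168.5] r 512 shift cm [0. 0. 0.] yaw -1.492
rim slope(rough) [-0. -0.] 28.00109192554612 zmin 7.019583549552195
```

View pics/c5.png

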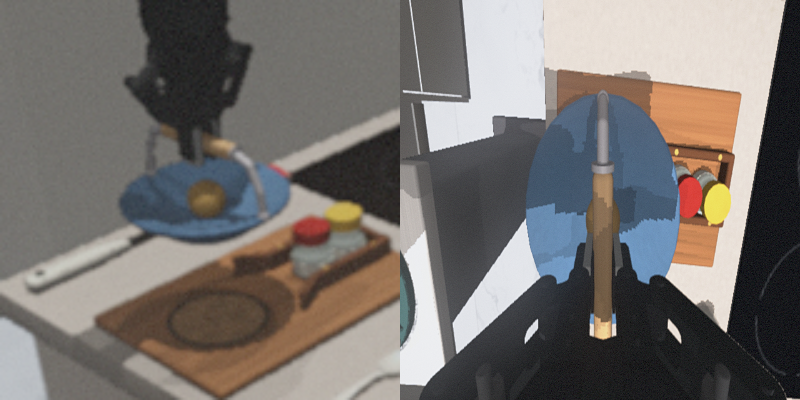

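The dish hangs level over the cork with the praline centred, and both jars are in the lane. Now the quarter turn, gently ramped.

```bash
python3 -m handwheel '[{"fingers":0,"xyz":[0,0,0],"yaw":-0.02},{"fingers":0,"xyz":[0,0,0],"yaw":-0.04},{"fingers":0,"xyz":[0,0,0],"yaw":-0.06},{"fingers":0,"xyz":[0,0,0],"yaw":-0.08},{"fingers":0,"xyz":[0,0,0],"yaw":-0.09},{"fingers":0,"xyz":[0,0,0],"yaw":-0.09},{"fingers":0,"xyz":[0,0,0],"yaw":-0.09},{"fingers":0,"xyz":[0,0,0],"yaw":-0.09},{"fingers":0,"xyz":[0,0,0],"yaw":-0.09},{"fingers":0,"xyz":[0,0,0],"yaw":-0.09},{"fingers":0,"xyz":[0,0,0],"yaw":-0.09},{"fingers":0,"xyz":[0,0,0],"yaw":-0.09},{"fingers":0,"xyz":[0,0,0],"yaw":-0.09},{"fingers":0,"xyz":[0,0,0],"yaw":-0.09},{"fingers":0,"xyz":[0,0,0],"yaw":-0.09},{"fingers":0,"xyz":[0,0,0],"yaw":-0.09},{"fingers":0,"xyz":[0,0,0],"yaw":-0.08},{"fingers":0,"xyz":[0,0,0],"yaw":-0.06},{"fingers":0,"xyz":[0,0,0],"yaw":-0.04},{"fingers":0,"xyz":[0,0,0],"yaw":-0.02}]'; python3 p.py w:484,168.5,180,-1.5
```

```text
time_s: 22.92
eef_pos: [485.7, 167.0, 185.3]
tcp_rot: [[-0.999, 0.038, 0.0], [0.038, 0.999, -0.0], [-0.0, -0.0, -1.0]]
ft_force: [-0.6, -0.5, -4.7]
opening: 0.15
finger_force: 78.0
t 22.92 tcp [485.7 167.  185.3] board [-67.8  -2. ] hdg -2.19 (board -0.69) F [-0.6 -0.5 -4.7] open 0.150 q [-0.4  0.4 -0.   2.1  0.   0.6  1.1]
w:484,168.5,180,-1.5 world [484.  168.5] r 512 shift cm [0.2 0.1 0.5] yaw -0.012
```

```bash
python3 -m handwheel '[{"fingers":0,"xyz":[0.05,0.05,0.1],"yaw":-0.01},{"fingers":0,"xyz":[0.05,0.05,0.1],"yaw":0},{"fingers":0,"xyz":[0.05,0,0.1],"yaw":0},{"fingers":0,"xyz":[0,0,0],"yaw":0},{"fingers":0,"xyz":[0,0,0],"yaw":0},{"fingers":0,"xyz":[0,0,0],"yaw":0},{"fingers":0,"xyz":[0,0,0],"yaw":0},{"fingers":0,"xyz":[0,0,0],"yaw":0},{"fingers":0,"xyz":[0,0,0],"yaw":0},{"fingers":0,"xyz":[0,0,0],"yaw":0},{"fingers":0,"xyz":[0,0,0],"yaw":0},{"fingers":0,"xyz":[0,0,0],"yaw":0}]'; python3 v.py c6.png;python3 j.py|grep top
```

```text
time_s: 23.92
eef_pos: [484.1, 168.4, 182.3]
tcp_rot: [[-1.0, 0.03, 0.0], [0.03, 1.0, -0.0], [-0.0, -0.0, -1.0]]
ft_force: [0.2, 0.3, -4.4]
opening: 0.15
finger_force: 78.0
t 23.92 tcp [484.1 168.4 182.3] board [-69.4  -0.6] hdg -1.71 (board -0.21) F [ 0.2  0.3 -4.4] open 0.150 q [-0.4  0.4 -0.   2.1  0.   0.6  1.1]
rim slope(rough) [-0. -0.] 27.990500366567176 zmin 6.818250992243875
top yel 186 mid [101.9  -3.7] mean [101.9  -4.2] span [37.4 39.7] z 66.45800015827204
top red 183 mid [58.7 -1.9] mean [58.2 -1.6] span [38.7 39.3] z 66.57993146932382
```

View pics/c6.png

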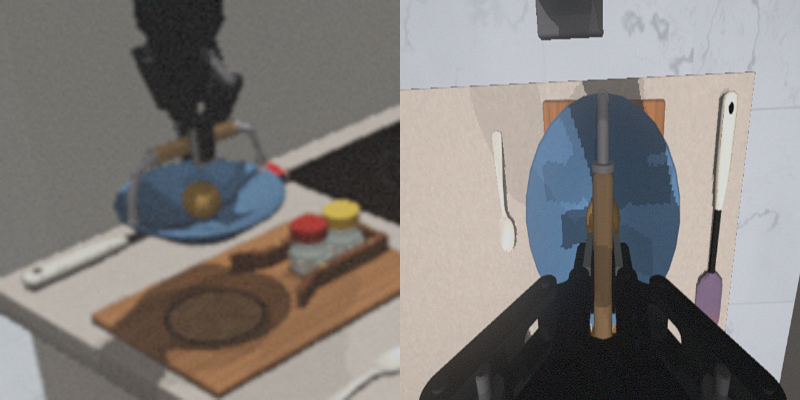

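The dish is level over the cork with its bridge parallel to the rails and the praline at the centre (crop (201,200)). Both jars stand in the lane, so I'm handing in.

```bash
python3 -c "
from bench import arm
print(arm.finish_job())"
```

```text
the job is handed in; nothing more can be done
None
```

I handed the job in at about 24 s, without seeing a verdict: both jars stand upright in single file between the rails, and the dish is held level about 10 cm above the board over the cork, with its bridge parallel to the rails and the praline in its middle.

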